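# Fit the whetstone that matches the holder and bolt it in

### The arm

A 6-joint arm with a two-finger parallel gripper is mounted at the origin on the work surface. World frame = base frame: x ahead of the robot, y to its left, z up, the work surface at z = 0. Lengths are in m, angles in rad, forces in N, time in s.
With the tool pointing down it reaches from about 0.275 to 0.85 m from the base axis. Payload 5.2 kg.
Tool frame: the origin (TCP) lies midway between the tips of the shut fingers; the grasp point (between the pads) lies ctrl.tcp_to_grasp behind it (ctrl.tcp_to_grasp is the distance from the TCP to the grasp point, in m); z points along the fingers, y is the direction in which the jaws open and shut (so a half turn about z gives the same grasp; the last joint's range is limited). The gripper opens to 85 mm and grips with 20 to 120 N. Pads are 22 mm wide; open, the fingers measure 114 mm over their backs; the gripper's body (76 mm by 85 mm) begins 54 mm behind the grasp point. The pads swing forward as they close: fully open they stand 13 mm farther back than shut.
Start: joints at [-1.361, 0.259, 1.535, -0, 1.348, -0.203], TCP at [0.221, -0.504, 0.231] pointing down, gripper open.
Joint ranges: [-3.14, 3.14], [-0.91, 2.08], [0.19, 2.58], [-1.22, 4.36], [0.22, 2.71], [-3.12, 3.12]. Speed limits (rad/s): [2.57, 2.57, 3.14, 3.14, 3.14, 3.14].

### API

Orientations are given as a unit quaternion [w, x, y, z].
In Python, from workcell import ctrl gives the robot as it stands.
- The arm moves only by the shell command python3 -m inch 'ROWS' [FORCE]. ROWS is JSON, a list of rows, each a list of 5 numbers: the shift along the tool's x, y, z in mm, then the turn about the tool's z in rad, then the opening, from -1 (shut) to 1 (fully open), so that 0 is half open. In form: [[dx, dy, dz, yaw, jaw], ...]. A call has exactly 5 rows; each row shifts and turns the commanded pose from where the row before left it, along the tool's axes as they then stand; what a row does not reach is not made up. A row lasts 1/12 s, in which the tool goes at most 41.7 mm and 7.16 degrees, less where a joint would pass 70% of its speed; a pose out of reach is approached as far as the arm can. A call is refused whole if a number of a shift passes 41.7 or a number of a turn 0.125, either way. A call with a gripper value outside its range is refused whole. The fingers move at their own pace and stop on an object; FORCE is the grip in N (left out, the last holds). Time passes only in rows, so rows that do not move let the fingers close, or fill a call up. It gives the time, the measured TCP pose, the force and the opening at its end, in the units of the state.
- ctrl.read_state(): the state, without advancing time (a new reading comes with each control period).
- ctrl.camera(name): name is "scene" or "top"; returns a dict with "img" (480x640x3 uint8, red, green, blue), "intrinsics" (3x3 intrinsics, pixels), "origin" and "orientation" of the camera in the world. Camera axes: x right, y up, looking along -z (the intrinsics and any distortion apply to the point x, -y, -z); pixel columns grow to the right and rows downward; lengths in m; the calibration is good to about 2 mm. A picture is of the moment at which its call begins. There is no depth.
- ctrl.job_done(): hands the job in, once; it reports no verdict.
The state is a dict: "time": time; "q": joint angles; "joint_velocities": joint speeds; "joint_torque": joint torques, N m; "tool_pos": TCP position; "ee_rot": TCP orientation; "force": force on the tool from outside, world axes, zero at the start; "wrist_torque": the same for the moment, N m; "finger_gap": finger opening in m.
Only numpy, scipy, OpenCV 4.12 (cv2) and the standard library are available. Lean on these libraries where they do the work, as an engineer would, in place of code of your own. Each camera call takes 0.05 s, during which the arm holds its last target. There are 200 camera calls.

### The job

One of the three whetstones fills the wooden stone holder from end to end: slide that one along the bench, flat and without lifting it, in through the holder's open front until it is fully home against the back rail. Then push the bolt's red knob so that the bolt is shot all the way across the front of the stone. Leave the other two stones and everything else on the bench where they lie.

Things in the scene. Friction and masses are not known exactly. Their poses are not given: they have to be found in the camera images.
- holder: light wooden three-sided stone holder screwed to the bench, open towards the robot: a back rail and two end rails, 16 mm high, 24 thick. Between the end rails 179 mm, depth 50. Origin: on the bench, at the centre of the correct stone when home; x points away from the robot, back rail's inner face at x = +25 mm; y along the back rail to the robot's left; outer ends of the wood at y = +-114 mm
- mouth (a point): middle of the holder's open front, on the bench, at holder x = -51 mm. Here the opening is 204 mm wide; the inner faces of the end rails narrow in a straight flare to 179 mm at holder x = -25 mm
- stone_short: combination whetstone lying flat, orange-brown upper layer on a grey lower layer, 150 mm long, 50 wide, 24 high, 0.41 kg (up to 20% more or less); looks like the other two but for its length. Origin at the centre of its underside, x along its length, y across its width, z up. Its length starts along the robot's left-right line within 0.12 rad
- stone_medium: combination whetstone lying flat, orange-brown upper layer on a grey lower layer, 175 mm long, 50 wide, 24 high, 0.47 kg (up to 20% more or less); looks like the other two but for its length. Origin at the centre of its underside, x along its length, y across its width, z up. Its length starts along the robot's left-right line within 0.12 rad
- stone_long: combination whetstone lying flat, orange-brown upper layer on a grey lower layer, 200 mm long, 50 wide, 24 high, 0.54 kg (up to 20% more or less); looks like the other two but for its length. Origin at the centre of its underside, x along its length, y across its width, z up. Its length starts along the robot's left-right line within 0.12 rad
- bolt (a joint): travel of the steel slide bolt at the holder's left end (m): about 0 drawn back, 0.05 fully shot. It slides along the holder's -y with about 2 N of friction and stays where it is left. If the stone is not home the bolt strikes it
- bolt_tip (a point): end of the bolt's 10 mm round rod, on its axis, 9 mm above the bench and at holder x = -32.5 mm: 2.5 mm clear of the front of a home stone. At holder y = +100 mm when fully drawn back, +50 mm when shot
- bolt_knob (a point): centre of the bolt's red knob, an upright cylinder 18 mm across, from 28 to 54 mm above the bench, this point at 41 mm. It moves with the bolt along the holder's -y. To its left (+y) a fixed bearing 18 mm high begins 6 mm from the side of the drawn-back knob; the rod's tail, 14 mm high, runs out to 83 mm left of the knob's axis
- chef_knife: knife with a red handle and 160 mm blade lying on its side, bystander. Origin on the bench under the joint of handle and blade, x towards the point
- boning_knife: knife with a blue handle and 130 mm blade lying on its side, bystander. Origin on the bench under the joint of handle and blade, x towards the point
- oil_bottle: white bottle with a red cap, 52 mm across and 150 mm high, upright, bystander. Origin at the centre of its underside
- strop: wooden paddle faced with black leather, 305 mm long, 55 wide, 17 high, lying flat, bystander. Origin on its underside, 150 mm from the blade end and 155 mm from the handle end, x towards the blade
- brush: small hand brush lying on the bench, bystander. Origin near its middle, x away from its handle
Things that resemble listed ones, but are neither listed nor needed, are in the scene too. What is shaped like the stone_medium but black is not meant.

How it is judged:
By the outcome, as a careful person would: the job done as asked, in the order asked, and still so for the second after the job is handed in, with the robot touching nothing.
It also fails if it takes over 72 s, if anything falls off the work surface, if the arm or the gripper's body presses on something with over 40 N, if the wrist force passes 120 N, or if a joint passes its speed limit or range.

## Working session

There is one attempt and no reset: what is moved stays moved. The work goes in short steps, Python scripts to look and compute and a shell command to move; the robot and the scene stay as the last step left them, time stands still between calls to the robot, and variables do not carry over. Pictures are saved under pics/ and viewed, about 8 in all and at most 12, crops included, and the job is handed in when it is done.

```bash
mkdir -p pics; cat > h.py <<'E'
import cv2,numpy as np
from scipy.spatial.transform import Rotation as R
from workcell import ctrl
def cam(n,f=None):
    c=ctrl.camera(n)
    if f: cv2.imwrite('pics/'+f,c['img'][:,:,::-1])
    return c
def rot(q): return R.from_quat(q,scalar_first=True)
def px2w(c,u,v,z):
    K=np.array(c['intrinsics']); d=np.linalg.inv(K)@[u,v,1]; d=rot(c['orientation']).apply([d[0],-d[1],-d[2]])
    o=np.array(c['origin']); return o+d*(z-o[2])/d[2]
def w2px(c,p):
    K=np.array(c['intrinsics']); q=rot(c['orientation']).inv().apply(np.array(p)-c['origin']); q=K@[q[0],-q[1],-q[2]]; return q[:2]/q[2]
E
python3 - <<'E'
from h import *
for n in('top','scene'):
    c=cam(n,n+'0.png');print(n,{k:v for k,v in c.items() if k!='img'})
s=ctrl.read_state();print(s,ctrl.tcp_to_grasp, rot(s['ee_rot']).as_matrix().round(3))
E
```

```text
top {'intrinsics': array([[604.07212857,   0.        , 302.06521443],
       [  0.        , 604.07212857, 240.07354804],
       [  0.        ,   0.        ,   1.        ]]), 'origin': array([ 0.10372408, -0.01399363,  1.77093101]), 'orientation': array([-0.69705921, -0.07143639,  0.07418383,  0.70957879])}
scene {'intrinsics': array([[468.36897405,   0.        , 322.32421544],
       [  0.        , 468.36897405, 241.96926158],
       [  0.        ,   0.        ,   1.        ]]), 'origin': array([ 1.3801354 , -0.37469495,  1.2350634 ]), 'orientation': array([0.76701469, 0.28449055, 0.19329103, 0.54165686])}
{'time': 0.1, 'q': array([-1.36076895e+00,  2.59273497e-01,  1.53593353e+00,  1.49087357e-05,
        1.34802130e+00, -2.02805850e-01]), 'joint_velocities': array([-0.00016291, -0.00190247, -0.00255719, -0.0009966 , -0.00022607,
        0.00090165]), 'joint_torque': array([ 1.18501994e-03, -4.46972215e+01, -2.91246772e+01, -3.79320518e-04,
        6.27547590e-03,  2.68282548e-05]), 'tool_pos': array([ 0.22058893, -0.50332417,  0.23057211]), 'ee_rot': array([-8.17859301e-04,  9.78771637e-01,  2.04952221e-01,  4.31574419e-06]), 'force': array([ 0.19518729,  0.50855667, -0.56849054]), 'wrist_torque': array([0.04104309, 0.00079861, 0.00819578]), 'finger_gap': 0.08528583616483731} 0.0187 [[ 0.916  0.401 -0.   ]
 [ 0.401 -0.916  0.002]
 [ 0.    -0.002 -1.   ]]
```

View pics/top0.png

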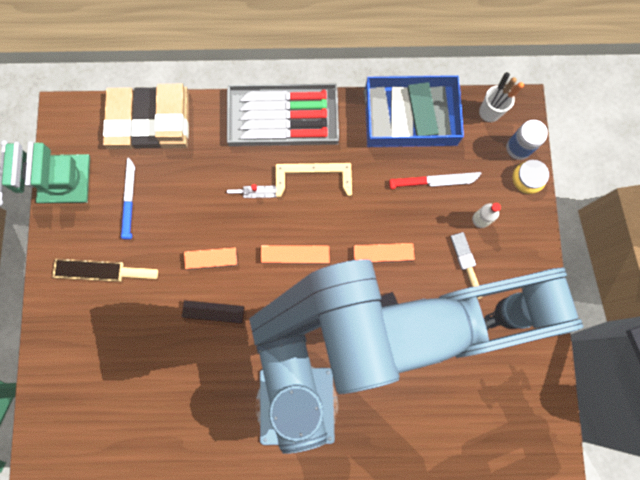

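View pics/scene0.png

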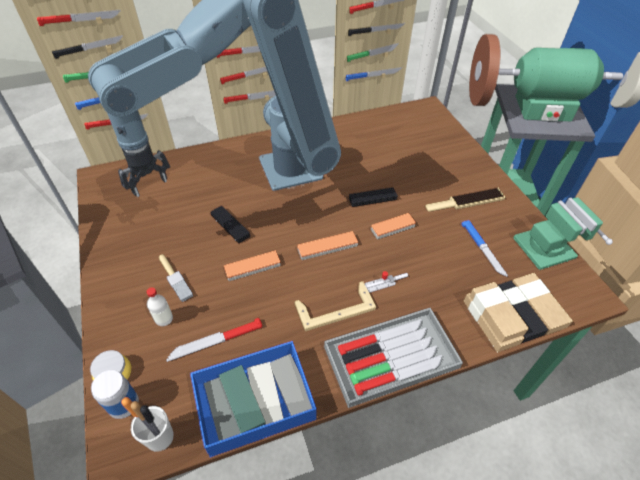

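Top view: the stones are at (210,259), about 53 px long, (295,254), about 69 px, and (384,253), about 60 px. The holder is at about (314,178) and the knob at about (254,188). At about 345 px/m, the 179 mm holder fits the 175 mm stone, which is the right one. I'll confirm that in an enlarged crop.

```bash
python3 - <<'E'
import cv2
i=cv2.imread('pics/top0.png')
a=cv2.resize(i[150:210,220:380],None,fx=5,fy=5,interpolation=cv2.INTER_CUBIC)
b=cv2.resize(i[235:280,220:380+40][:, 40:],None,fx=5,fy=5,interpolation=cv2.INTER_CUBIC)
cv2.imwrite('pics/crop1.png',cv2.vconcat([a,b]))
E
```

```text
(no output)
```

View pics/crop1.png

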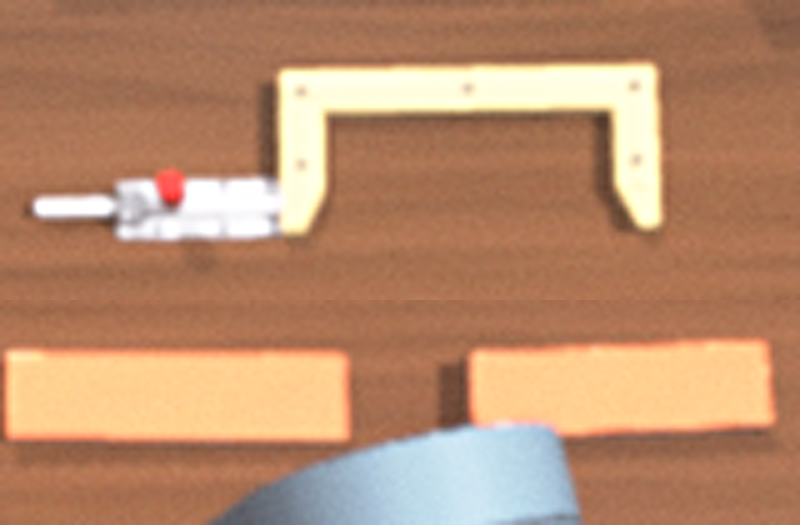

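```bash
python3 - <<'E'
from h import *
c=cam('top')
def P(x,y,z,o): return px2w(c,o[0]+(x+.5)/5-.5,o[1]+(y+.5)/5-.5,z)[:2]
A=(220,150);B=(260,235-60)
for n,o,z,pts in[('long',B,.024,[(6,350),(348,352),(348,440),(6,440)]),('med',B,.024,[(471,350),(767,340),(774,425),(475,436)]),
 ('holder bl,br,fr,fl outer,inner L,R',A,.016,[(279,70),(656,64),(661,229),(281,235),(327,113),(612,110)]),('knob top',A,.054,[(171,186)]),('tail end',A,.009,[(33,207)])]:
    w=np.array([P(*p,z,o) for p in pts]);print(n,w.round(4).tolist())
    if len(pts)>=4:
        e=w[1]-w[0];print('  len',np.linalg.norm(e),'wid',np.linalg.norm(w[3]-w[0]),'ctr',w[:4].mean(0).round(4),'yaw of (-y) edge',np.arctan2(e[0],-e[1]))
# color-based
hsv=cv2.cvtColor(c['img'],cv2.COLOR_RGB2HSV)
i=c['img'].astype(int)
m=((i[...,0]>200)&(i[...,1]>110)&(i[...,1]<205)&(i[...,2]<150)).astype(np.uint8); m[:240]=0;m[275:]=0
n,l,st,ce=cv2.connectedComponentsWithStats(m)
for k in range(1,n):
    if st[k,4]>200:
        r=cv2.minAreaRect(np.argwhere(l==k)[:,::-1].astype(np.float32)); print(r)
        w=np.array([px2w(c,*p,.024)[:2] for p in cv2.boxPoints(r)]);print(w.mean(0).round(4),np.linalg.norm(w-np.roll(w,1,0),axis=1).round(4))
E
```

```text
long [[0.4578, 0.0978], [0.453, -0.1039], [0.4004, -0.1025], [0.4039, 0.098]]
  len 0.20176078970842679 wid 0.05382739120674523 ctr [ 0.4288 -0.0026] yaw of (-y) edge -0.023565845139500916
med [[0.4529, -0.1765], [0.4559, -0.3516], [0.4049, -0.3528], [0.4014, -0.177]]
  len 0.17506970778924347 wid 0.05148066764594082 ctr [ 0.4288 -0.2645] yaw of (-y) edge 0.016820469133556237
holder bl,br,fr,fl outer,inner L,R [[0.7105, 0.0528], [0.7104, -0.1772], [0.6059, -0.1766], [0.6061, 0.0525], [0.6826, 0.0239], [0.6815, -0.1494]]
  len 0.2300054349371264 wid 0.10437784785293332 ctr [ 0.6582 -0.0621] yaw of (-y) edge -0.0006022764540652188
knob top [[0.6265, 0.1159]]
tail end [[0.6284, 0.2029]]
((383.9556579589844, 251.98019409179688), (18.373945236206055, 60.377742767333984), 87.51044464111328)
[ 0.4293 -0.2645] [0.0549 0.1786 0.055  0.1774]
((295.0, 253.0), (18.0, 68.0), 90.0)
[ 0.4309 -0.0027] [0.0538 0.2006 0.0539 0.1994]
((210.25587463378906, 257.3264465332031), (18.48386001586914, 52.76719284057617), 85.60128784179688)
[0.4223 0.2463] [0.0552 0.155  0.0553 0.154 ]
```

Medium (right stone, px (384,253)) measures 175 mm, against 202 and 150 for the others. It is at about (0.429,-0.2645), and the holder origin is at about (0.659,-0.062) with yaw 0. I'll grip it across its width, drag it to the mouth, then push it home.

```bash
python3 -m inch '[[28.6,-13.6,0,0,1],[28.6,-13.6,0,0,1],[28.6,-13.6,0,0,1],[28.6,-13.6,0,0,1],[28.6,-13.6,0,0,1]]' 60
python3 -m inch '[[28.6,-13.6,0,0,1],[28.6,-13.6,0,0,1],[28.6,-13.6,0,0,1],[28.6,-13.6,0,0,1],[28.6,-13.6,0,0,1]]'
python3 -m inch '[[0,0,0,-0.12,1],[0,0,0,-0.12,1],[0,0,0,-0.12,1],[0,0,0,-0.12,1],[0,0,0,-0.12,1]]'
python3 -m inch '[[0,0,20,-0.12,1],[0,0,20,-0.12,1],[0,0,20,-0.12,1],[0,0,20,-0.12,1],[0,0,20,-0.095,1]]'
python3 - <<'E'
from h import *
s=ctrl.read_state();m=rot(s['ee_rot']).as_matrix();print(s['tool_pos'],m.round(4),s['q'].round(3))
c=cam('scene','scene1.png');t=cam('top','top1.png')
for p in[(.4288,-.2645,.024),(.659,-.062,.016)]:print(w2px(c,p),w2px(t,p))
for u,v in[(211,211),(225,207),(249,238),(236,243)]:print(px2w(c,u,v,.02))
a=cv2.imread('pics/scene1.png')[170:320,170:370];b=cv2.imread('pics/top1.png')[160:310,270:470]
cv2.imwrite('pics/v4.png',cv2.resize(cv2.hconcat([a,b]),None,fx=2,fy=2,interpolation=cv2.INTER_CUBIC))
E
```

```text
time: 0.57
tool_pos: [0.3249, -0.3828, 0.231]
ee_rot: [-0.0, 0.979, 0.205, -0.0]
force: [1.2, -0.4, 1.1]
finger_gap: 0.0853
time: 0.98
tool_pos: [0.4288, -0.263, 0.2312]
ee_rot: [-0.0, 0.979, 0.205, -0.0]
force: [0.8, -0.3, 0.2]
finger_gap: 0.085
time: 1.4
tool_pos: [0.428, -0.2641, 0.231]
ee_rot: [-0.0, 0.873, 0.488, -0.0]
force: [-0.1, 0.5, -0.1]
finger_gap: 0.0856
time: 1.82
tool_pos: [0.4279, -0.2643, 0.1303]
ee_rot: [-0.0, 0.699, 0.715, 0.0]
force: [-0.1, -0.0, -0.4]
finger_gap: 0.0854
[ 0.42790764 -0.26425748  0.13027733] [[-2.310e-02  9.997e-01 -2.000e-04]
 [ 9.997e-01  2.310e-02  2.000e-04]
 [ 2.000e-04 -2.000e-04 -1.000e+00]] [-0.775  0.27   1.788  0.     1.085 -0.798]
[250.91489055 263.0305342 ] [383.96522815 252.11833752]
[334.01228263 303.47446621] [313.41481733 179.15878947]
[ 0.14936951 -0.34109793  0.02      ]
[ 0.14601798 -0.28956896  0.02      ]
[ 0.31852886 -0.2437907   0.02      ]
[ 0.32582869 -0.29064594  0.02      ]
```

View pics/v4.png

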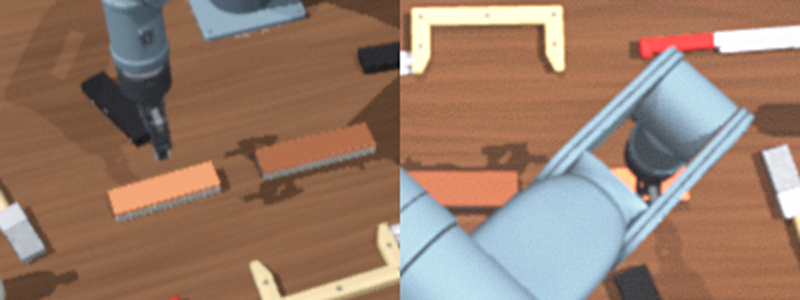

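Left, the gripper hovers behind and above the stone, with its fingers spanning the width. The black block ends at x≈0.325, clear of the fingers. Next I descend and grip.

```bash
python3 -m inch '[[0,0,30,0,1],[0,0,30,0,1],[0,0,30,0,1],[0,0,20,0,1],[0,0,15,0,1]]'
python3 -m inch '[[0,0,0,0,1],[0,0,0,0,0.4],[0,0,0,0,0.2],[0,0,0,0,0],[0,0,0,0,-0.2]]' 50
python3 -m inch '[[0,0,0,0,-0.3],[0,0,0,0,-0.3],[0,0,0,0,-0.3],[0,0,0,0,-0.3],[0,0,0,0,-0.3]]'
python3 - <<'E'
from h import *
c=cam('scene','scene2.png')
cv2.imwrite('pics/v5.png',cv2.resize(c['img'][170:320,170:370,::-1],None,fx=3,fy=3,interpolation=cv2.INTER_CUBIC))
E
```

```text
time: 2.33
tool_pos: [0.4279, -0.2643, 0.0054]
ee_rot: [-0.001, 0.702, 0.712, 0.0]
force: [-0.3, -0.7, 0.7]
finger_gap: 0.0851
time: 2.75
tool_pos: [0.4303, -0.266, 0.0088]
ee_rot: [0.003, 0.701, 0.713, 0.0]
force: [2.3, 1.1, 6.1]
finger_gap: 0.0487
time: 3.17
tool_pos: [0.4303, -0.2661, 0.0087]
ee_rot: [0.003, 0.701, 0.713, 0.0]
force: [2.4, 0.6, 5.9]
finger_gap: 0.0484
```

View pics/v5.png

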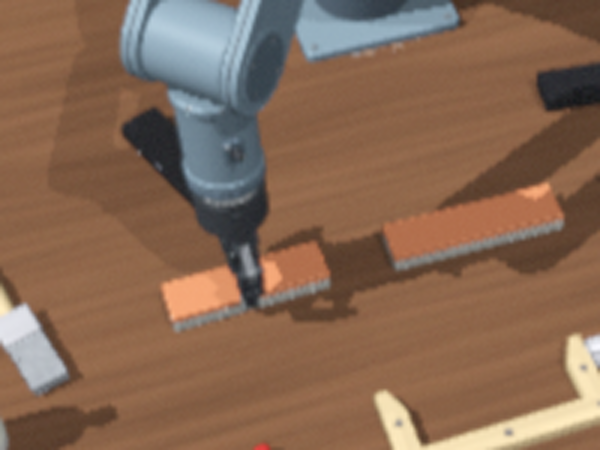

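```bash
python3 -m inch '[[0,5,0,0,-0.3],[0,10,0,0,-0.3],[0,13,0,0,-0.3],[0,13,0,0,-0.3],[0,13,0,0,-0.3]]'
python3 -m inch '[[0,13,0,0,-0.3],[0,13,0,0,-0.3],[0,13,0,0,-0.3],[0,8,0,0,-0.3],[0,3,0,0.017,-0.3]]'
python3 -m inch '[[5,0,0,0,-0.3],[10,0,0,0,-0.3],[15,0,0,0,-0.3],[20,0,0,0,-0.3],[20,0,0,0,-0.3]]'
python3 -m inch '[[20,0,0,0,-0.3],[20,0,0,0,-0.3],[20,0,0,0,-0.3],[20,0,0,0,-0.3],[15,0,0,0,-0.3]]'
python3 -m inch '[[15,0,0,0,-0.3],[10,0,0,0,-0.3],[8,0,0,0,-0.3],[4,0,0,0,-0.3],[0,0,0,0,-0.3]]'
python3 - <<'E'
from h import *
s=ctrl.read_state();m=rot(s['ee_rot']).as_matrix();print(s['tool_pos'],m.round(4),s['force'])
c=cam('scene','scene3.png');t=cam('top','top3.png')
a=c['img'][190:340,200:400,::-1];b=t['img'][150:300,230:430,::-1]
cv2.imwrite('pics/v6.png',cv2.resize(cv2.vconcat([a,b]),None,fx=3,fy=2,interpolation=cv2.INTER_CUBIC)) if 0 else cv2.imwrite('pics/v6.png',cv2.resize(cv2.hconcat([a,b]),None,fx=2,fy=2,interpolation=cv2.INTER_CUBIC))
E
```

```text
time: 3.63
tool_pos: [0.4789, -0.2637, 0.0089]
ee_rot: [-0.002, 0.701, 0.713, -0.002]
force: [-18.8, 0.1, 20.5]
finger_gap: 0.0486
time: 4.05
tool_pos: [0.531, -0.2631, 0.0088]
ee_rot: [-0.001, 0.707, 0.708, -0.001]
force: [-13.7, 1.3, 17.0]
finger_gap: 0.0487
time: 4.47
tool_pos: [0.534, -0.1951, 0.0087]
ee_rot: [0.003, 0.708, 0.707, -0.0]
force: [0.1, -5.4, 3.0]
finger_gap: 0.0487
time: 4.88
tool_pos: [0.5341, -0.0986, 0.0088]
ee_rot: [0.003, 0.707, 0.707, 0.0]
force: [-0.8, -6.5, 4.2]
finger_gap: 0.0483
time: 5.3
tool_pos: [0.5343, -0.0614, 0.0088]
ee_rot: [0.003, 0.707, 0.707, 0.001]
force: [0.7, -1.7, 6.9]
finger_gap: 0.0487
[ 0.53426858 -0.06143452  0.00875866] [[-7.0e-04  1.0e+00  5.0e-03]
 [ 1.0e+00  7.0e-04 -2.7e-03]
 [-2.7e-03  5.0e-03 -1.0e+00]] [ 0.70176372 -1.71059986  6.90959858]
```

View pics/v6.png

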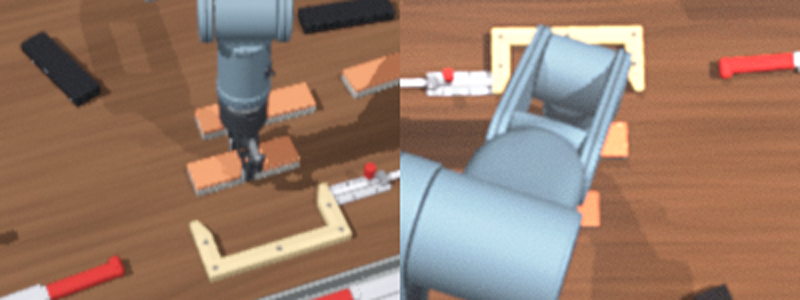

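Stone is square in front of the holder, right end at top px ≈(343,220). One closer look for lateral alignment.

```bash
python3 - <<'E'
from h import *
import pickle
c=ctrl.camera('scene')
a=cv2.resize(c['img'][240:340,285:385,::-1],None,fx=6,fy=6,interpolation=cv2.INTER_CUBIC)
t=cv2.imread('pics/top3.png')
b=cv2.resize(t[195:245,320:353],None,fx=6,fy=6,interpolation=cv2.INTER_CUBIC); b=cv2.copyMakeBorder(b,0,300,0,0,cv2.BORDER_CONSTANT)
cv2.imwrite('pics/v7.png',cv2.hconcat([a,b]))
E
```

```text
(no output)
```

View pics/v7.png

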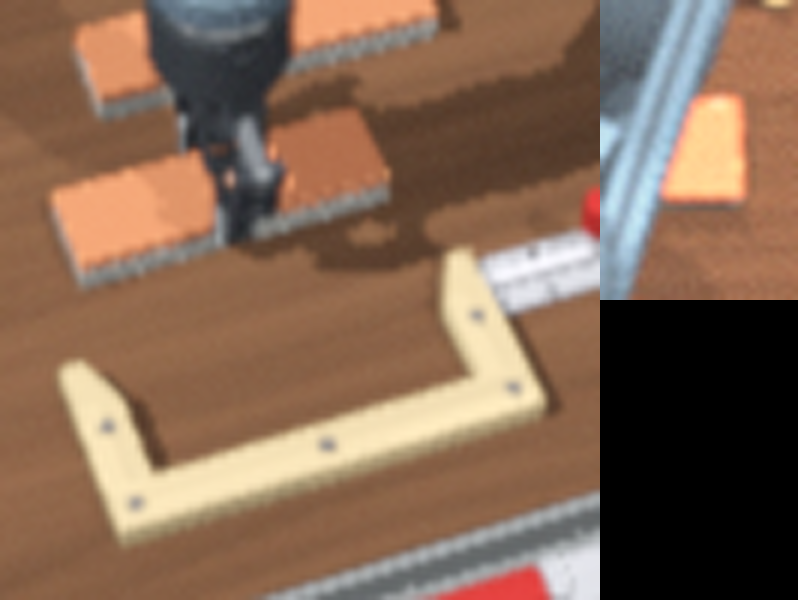

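```bash
python3 - <<'E'
from h import *
c=ctrl.camera('scene');t=ctrl.camera('top')
P=lambda x,y,z:px2w(c,285+(x+.5)/6-.5,240+(y+.5)/6-.5,z)[:2].round(4).tolist()
print('stone',[P(x,y,.024) for x,y in[(82,268),(388,183),(52,197),(359,111)]])
print('holder inner',[P(x,y,.016) for x,y in[(157,470),(472,378)]],'outer',[P(x,y,.016) for x,y in[(122,530),(545,396)]])
print('top right end',[px2w(t,320+(x-600+.5)/6-.5,195+(y+.5)/6-.5,.024)[:2].round(4).tolist() for x,y in[(742,95),(746,198)]])
E
```

```text
stone [[0.5598, -0.145], [0.5612, 0.0273], [0.5105, -0.1459], [0.5102, 0.0306]]
holder inner [[0.6836, -0.1459], [0.6858, 0.0241]] outer [[0.7101, -0.1731], [0.7082, 0.055]]
top right end [[0.5575, -0.1487], [0.5049, -0.149]]
```

```bash
python3 -m inch '[[-1,4,0,0,-0.3],[0,8,0,0,-0.3],[0,8,0,0,-0.3],[0,8,0,0,-0.3],[0,8,0,0,-0.3]]'
python3 -m inch '[[0,8,0,0,-0.3],[0,6,0,0,-0.3],[0,5,0,0,-0.3],[0,5,0,0,-0.3],[0,3,0,0,-0.3]]'
python3 -m inch '[[0,3,0,0,-0.3],[0,3,0,0,-0.3],[0,3,0,0,-0.3],[0,3,0,0,-0.3],[0,3,0,0,-0.3]]'
```

```text
time: 5.97
tool_pos: [0.5607, -0.0607, 0.0088]
ee_rot: [-0.006, 0.707, 0.707, -0.004]
force: [-25.5, 0.6, 31.7]
finger_gap: 0.0489
time: 6.38
tool_pos: [0.5897, -0.061, 0.0088]
ee_rot: [-0.004, 0.707, 0.707, -0.003]
force: [-21.9, 0.1, 26.7]
finger_gap: 0.0483
time: 6.8
tool_pos: [0.6046, -0.0611, 0.0088]
ee_rot: [-0.004, 0.707, 0.707, -0.003]
force: [-20.8, -0.4, 24.5]
finger_gap: 0.0491
```

```bash
python3 -m inch '[[0,3,-1,0,-0.3],[0,3,-1,0,-0.3],[0,4,0,0,-0.3],[0,3,0,0,-0.3],[0,3,0,0,-0.3]]'
python3 -m inch '[[0,3,0,0,-0.3],[0,2,0,0,-0.3],[0,1,0,0,-0.3],[0,0,0,0,-0.3],[0,0,0,0,-0.3]]'
python3 - <<'E'
from h import *
c=ctrl.camera('scene')
cv2.imwrite('pics/v8.png',cv2.resize(c['img'][240:340,285:385,::-1],None,fx=6,fy=6,interpolation=cv2.INTER_CUBIC))
E
```

```text
time: 7.22
tool_pos: [0.6238, -0.0618, 0.0088]
ee_rot: [-0.002, 0.707, 0.707, -0.002]
force: [-12.0, -1.1, 10.4]
finger_gap: 0.0485
time: 7.63
tool_pos: [0.6307, -0.0618, 0.0088]
ee_rot: [-0.001, 0.707, 0.707, -0.001]
force: [-8.0, -0.8, 6.7]
finger_gap: 0.0485
```

View pics/v8.png

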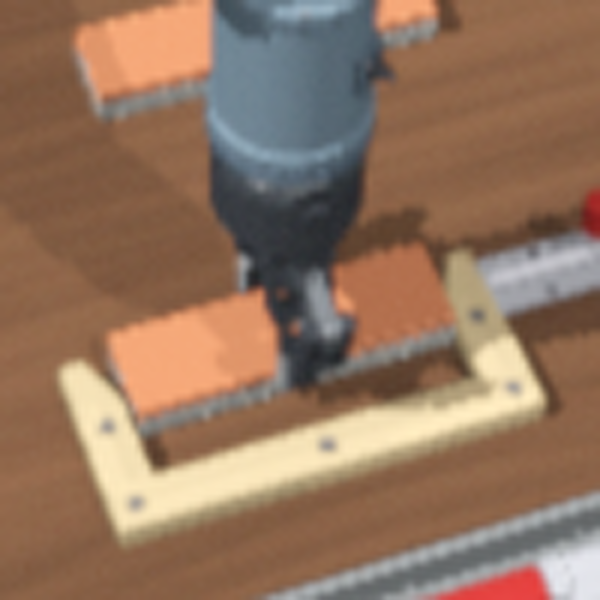

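The stone is well inside the rails, straight, with about a 22 mm gap to the back rail. I'll release, rise, retreat, turn the jaws left-right and push with both open fingers.

```bash
python3 -m inch '[[0,0,0,0,0.3],[0,0,0,0,0.36],[0,0,0,0,0.36],[0,0,0,0,0.36],[0,0,0,0,0.36]]'
python3 -m inch '[[0,0,-3,0,0.36],[0,0,-7,0,0.36],[0,0,-25,0,0.36],[0,0,-30,0,0.36],[0,0,-30,0,0.5]]'
python3 -m inch '[[0,-20,0,0,1],[0,-20,0,0,1],[0,-16,0,0,1],[0,0,0,0.12,1],[0,0,0,0.12,1]]'
python3 -m inch '[[0,0,0,0.12,1],[0,0,0,0.12,1],[0,0,0,0.12,1],[0,0,0,0.12,1],[0,0,0,0.12,1]]'
python3 -m inch '[[0,0,0,0.12,1],[0,0,0,0.12,1],[0,0,0,0.12,1],[0,0,0,0.12,1],[0,0,0,0.12,1]]'
python3 -m inch '[[0,0,0,0.01,1],[0,0,0,0,1],[0,0,0,0,1],[0,0,0,0,1],[0,0,0,0,1]]'
python3 - <<'E'
from h import *
s=ctrl.read_state();print(s['tool_pos'],rot(s['ee_rot']).as_matrix().round(4)[:2,:2],s['finger_gap'],s['q'])
c=ctrl.camera('scene')
cv2.imwrite('pics/v9.png',cv2.resize(c['img'][240:340,285:385,::-1],None,fx=6,fy=6,interpolation=cv2.INTER_CUBIC))
E
```

```text
time: 8.1
tool_pos: [0.6325, -0.0617, 0.0084]
ee_rot: [0.0, 0.707, 0.707, 0.0]
force: [-1.3, 0.5, -0.3]
finger_gap: 0.058
time: 8.52
tool_pos: [0.6316, -0.0616, 0.1043]
ee_rot: [-0.001, 0.707, 0.707, -0.0]
force: [1.0, -0.2, 0.4]
finger_gap: 0.0639
time: 8.93
tool_pos: [0.5753, -0.0617, 0.1044]
ee_rot: [0.0, 0.788, 0.615, 0.0]
force: [0.4, -0.5, -0.2]
finger_gap: 0.0856
time: 9.35
tool_pos: [0.5763, -0.0618, 0.1041]
ee_rot: [0.0, 0.935, 0.355, 0.0]
force: [-0.4, 0.2, -0.4]
finger_gap: 0.0856
time: 9.77
tool_pos: [0.5763, -0.0618, 0.1041]
ee_rot: [0.0, 0.998, 0.062, 0.0]
force: [0.4, -0.2, 0.1]
finger_gap: 0.0856
time: 10.18
tool_pos: [0.5761, -0.0617, 0.1034]
ee_rot: [0.0, 0.998, 0.061, 0.0]
force: [0.7, 0.5, 0.1]
finger_gap: 0.085
[ 0.57606979 -0.06170706  0.10341831] [[ 0.9925  0.1221]
 [ 0.1221 -0.9925]] 0.08503998694132789 [-2.99140723e-01  4.23388137e-01  1.63091709e+00  2.07187111e-06
  1.08723100e+00  1.14929148e+00]
```

```bash
python3 -m inch '[[0,0,0,0.122,1],[0,0,30,0,1],[0,0,30,0,1],[0,0,25,0,1],[0,0,13,0,1]]'
python3 -m inch '[[0,0,0,0,1],[4,0,0,0,1],[6,0,0,0,1],[6,0,0,0,1],[6,0,0,0,1]]'
python3 -m inch '[[5,0,0,0,1],[5,0,0,0,1],[5,0,0,0,1],[3,0,0,0,1],[3,0,0,0,1]]'
```

```text
time: 10.65
tool_pos: [0.5741, -0.0612, 0.0023]
ee_rot: [-0.001, 1.0, -0.0, -0.002]
force: [-0.3, -0.0, -0.7]
finger_gap: 0.0851
time: 11.07
tool_pos: [0.5987, -0.0619, 0.0067]
ee_rot: [0.0, 1.0, -0.0, 0.0]
force: [-9.5, -0.3, 7.4]
finger_gap: 0.0851
time: 11.48
tool_pos: [0.6178, -0.0618, 0.0064]
ee_rot: [0.0, 1.0, -0.0, -0.002]
force: [-8.9, 0.2, 7.0]
finger_gap: 0.0852
```

```bash
python3 -m inch '[[2,0,0,0,1],[2,0,0,0,1],[2,0,0,0,1],[1,0,0,0,1],[1,0,0,0,1]]'
python3 -m inch '[[1,0,0,0,1],[1,0,0,0,1],[1,0,0,0,1],[1,0,0,0,1],[0,0,0,0,1]]'
```

```text
time: 11.9
tool_pos: [0.6256, -0.0618, 0.0063]
ee_rot: [0.0, 1.0, -0.0, -0.002]
force: [-9.1, -0.8, 6.8]
finger_gap: 0.085
time: 12.32
tool_pos: [0.6282, -0.0618, 0.0063]
ee_rot: [-0.0, 1.0, -0.0, -0.003]
force: [-12.5, -0.6, 9.8]
finger_gap: 0.0854
```

```bash
python3 -m inch '[[1,0,0,0,1],[1,0,0,0,1],[1,0,0,0,1],[1,0,0,0,1],[0,0,0,0,1]]'
python3 -m inch '[[1,0,0,0,1],[1,0,0,0,1],[1,0,0,0,1],[1,0,0,0,1],[0,0,0,0,1]]'
python3 - <<'E'
from h import *
c=ctrl.camera('scene')
cv2.imwrite('pics/v9.png',cv2.resize(c['img'][240:340,285:385,::-1],None,fx=6,fy=6,interpolation=cv2.INTER_CUBIC))
E
```

```text
time: 12.73
tool_pos: [0.6283, -0.0617, 0.0062]
ee_rot: [-0.0, 1.0, 0.0, -0.007]
force: [-24.1, -2.5, 19.3]
finger_gap: 0.0854
time: 13.15
tool_pos: [0.6284, -0.0617, 0.006]
ee_rot: [-0.0, 1.0, 0.0, -0.011]
force: [-35.6, -3.9, 26.9]
finger_gap: 0.0853
```

View pics/v9.png

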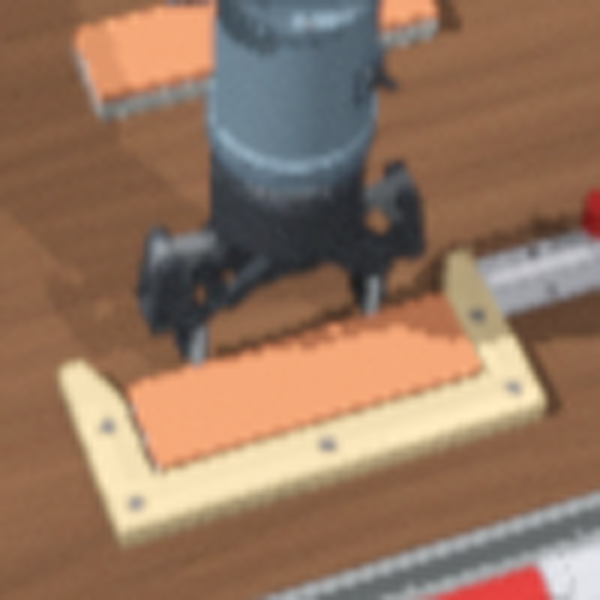

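The stone now sits flush against the back rail, with the force rising to 36 N and no movement. I'll back off and go round above the bolt to the knob's left side, at about (0.6265, 0.116).

```bash
python3 -m inch '[[-8,0,0,0,1],[-12,0,0,0,1],[-20,0,0,0,1],[0,0,-30,0,0.5],[0,0,-40,0,-1]]'
python3 -m inch '[[0,0,-40,0,-1],[0,-35,0,0,-1],[0,-37,0,0,-1],[0,-37,0,0,-1],[0,-37,0,0,-1]]'
python3 -m inch '[[0,-37,0,0,-1],[0,-37,0,0,-1],[15,0,0,0,-1],[15,0,0,0,-1],[0,0,0,0,-1]]'
python3 - <<'E'
from h import *
s=ctrl.read_state();print(s['tool_pos'],rot(s['ee_rot']).as_matrix().round(3),s['finger_gap'])
c=ctrl.camera('scene');print(w2px(c,(.6265,.116,.054)))
cv2.imwrite('pics/v10.png',cv2.resize(c['img'][200:340,290:450,::-1],None,fx=4,fy=4,interpolation=cv2.INTER_CUBIC))
E
```

```text
time: 13.62
tool_pos: [0.5958, -0.0609, 0.0732]
ee_rot: [-0.001, 1.0, -0.001, -0.004]
force: [1.4, 0.6, 0.8]
finger_gap: 0.064
time: 14.03
tool_pos: [0.6005, 0.0856, 0.1172]
ee_rot: [-0.0, 1.0, -0.001, 0.002]
force: [1.2, -0.1, -0.1]
finger_gap: 0.0003
time: 14.45
tool_pos: [0.6326, 0.1595, 0.1167]
ee_rot: [-0.0, 1.0, 0.0, 0.003]
force: [0.7, -0.2, 0.6]
finger_gap: 0.0002
[0.63261673 0.15951634 0.11671711] [[ 1.     0.001  0.005]
 [ 0.001 -1.     0.   ]
 [ 0.005 -0.    -1.   ]] 0.00017766616512143033
[383.80573261 272.60973412]
```

View pics/v10.png

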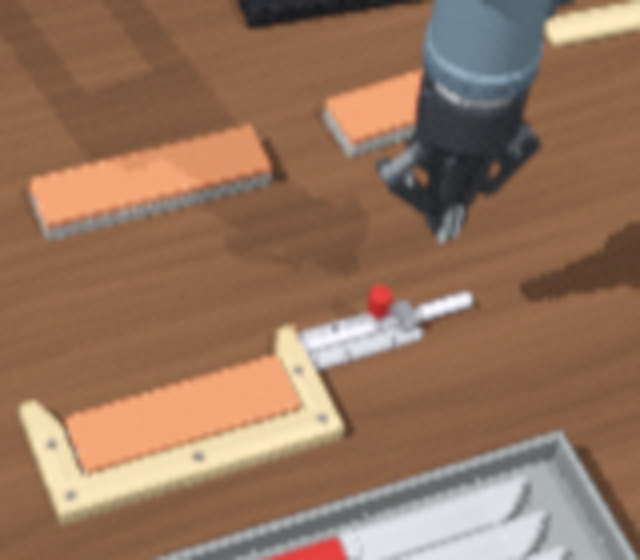

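```bash
python3 -m inch '[[-5,0,25,0,-1],[0,0,25,0,-1],[0,0,20,0,-1],[0,0,12,0,-1],[0,0,0,0,-1]]'
python3 -m inch '[[0,5,0,0,-1],[0,5,0,0,-1],[0,5,0,0,-1],[0,5,0,0,-1],[0,5,0,0,-1]]'
python3 -m inch '[[0,5,0,0,-1],[0,5,0,0,-1],[0,5,0,0,-1],[0,5,0,0,-1],[0,5,0,0,-1]]'
python3 -m inch '[[0,5,0,0,-1],[0,3,0,0,-1],[0,3,0,0,-1],[0,2,0,0,-1],[0,1,0,0,-1]]'
```

```text
time: 14.92
tool_pos: [0.622, 0.1576, 0.0307]
ee_rot: [0.0, 1.0, -0.001, -0.003]
force: [-0.7, -0.7, 0.1]
finger_gap: 0.0001
time: 15.33
tool_pos: [0.6254, 0.1329, 0.0348]
ee_rot: [-0.0, 1.0, -0.001, 0.001]
force: [0.7, 2.4, 1.7]
finger_gap: -0.0001
time: 15.75
tool_pos: [0.6243, 0.1078, 0.0334]
ee_rot: [-0.0, 1.0, -0.001, 0.0]
force: [0.7, 2.3, 2.3]
finger_gap: -0.0
time: 16.17
tool_pos: [0.6242, 0.0939, 0.0332]
ee_rot: [-0.0, 1.0, -0.001, -0.0]
force: [-0.5, 2.1, 1.5]
finger_gap: -0.0003
```

Contact with about 2 N of friction. I continue to the stop.

```bash
python3 -m inch '[[0,2,0,0,-1],[0,2,0,0,-1],[0,2,0,0,-1],[0,1,0,0,-1],[0,1,0,0,-1]]'
python3 -m inch '[[0,1,0,0,-1],[0,1,0,0,-1],[0,1,0,0,-1],[0,1,0,0,-1],[0,0,0,0,-1]]'
```

```text
time: 16.58
tool_pos: [0.624, 0.0917, 0.0334]
ee_rot: [-0.004, 1.0, -0.001, 0.0]
force: [1.1, 23.9, 1.8]
finger_gap: -0.0002
time: 17.0
tool_pos: [0.6239, 0.0913, 0.0335]
ee_rot: [-0.006, 1.0, -0.0, 0.0]
force: [2.0, 32.0, 2.7]
finger_gap: 0.0002
```

The bolt has stopped hard at the TCP y I predicted (0.090). I back off, rise and check.

```bash
python3 -m inch '[[0,-10,0,0,-1],[0,-15,0,0,-1],[0,0,-25,0,-1],[0,0,-35,0,-1],[0,-10,-35,0,-1]]'
python3 -m inch '[[0,-40,-20,0,-1],[0,-40,0,0,-1],[0,-30,0,0,-1],[0,0,0,0,-1],[0,0,0,0,-1]]'
python3 - <<'E'
from h import *
c=cam('scene','scene11.png');t=cam('top','top11.png');print(w2px(c,(.6265,.066,.054)),w2px(c,(.6265,-.012,.014)), w2px(t,(.6265,.066,.054)))
a=cv2.resize(c['img'][230:340,290:420,::-1],(780,660//1),interpolation=cv2.INTER_CUBIC)[:600]
cv2.imwrite('pics/v11.png',a)
cv2.imwrite('pics/v12.png',cv2.hconcat([c['img'][:,:,::-1][100:400,100:500],t['img'][:,:,::-1][80:380,60:460]]))
E
```

```text
time: 17.42
tool_pos: [0.6229, 0.116, 0.1276]
ee_rot: [0.001, 1.0, -0.001, -0.002]
force: [1.0, 0.4, 0.6]
finger_gap: -0.0001
time: 17.83
tool_pos: [0.6236, 0.226, 0.1464]
ee_rot: [0.001, 1.0, 0.001, -0.0]
force: [-0.0, 0.2, 0.4]
finger_gap: -0.0001
[369.16573597 276.88714539] [345.22859624 291.05734135] [270.66327438 186.50329491]
```

View pics/v11.png

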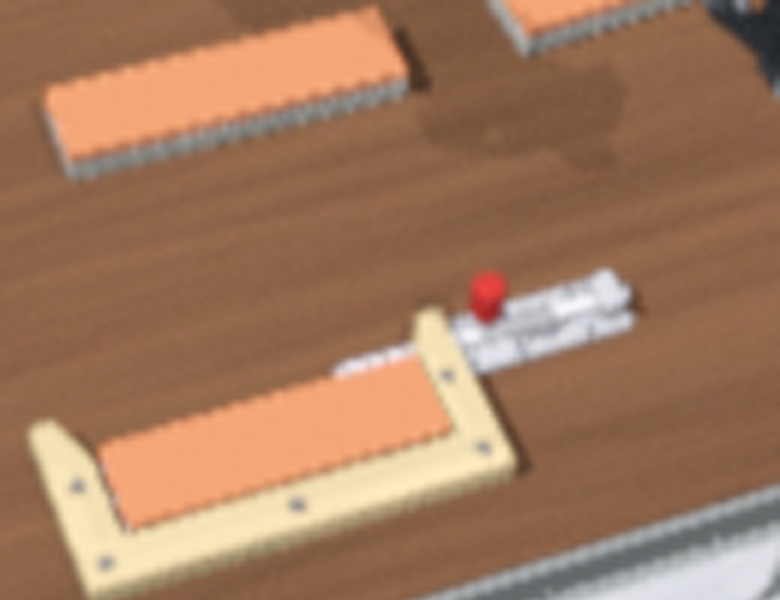

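View pics/v12.png

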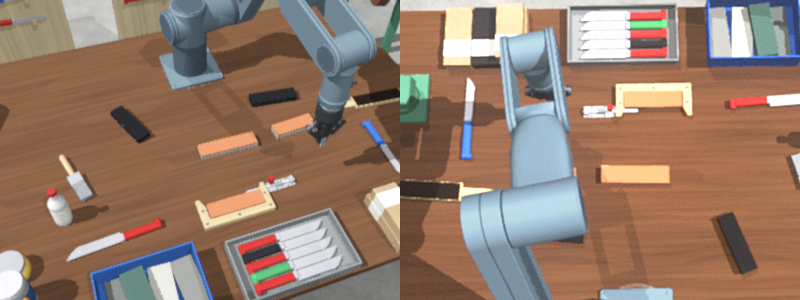

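```bash
python3 -c "
from workcell import ctrl
print(ctrl.job_done())"
```

```text
the job is handed in; nothing more can be done
None
```

The medium stone is home in the holder and the bolt is shot across its front. I handed the job in at about 18 s on the robot's clock, with the arm clear of everything.

- **Which stone:** I took the right-hand one. It measured 175 mm, against 202 and 150 mm for the others, and the holder is 179 mm between its end rails.
- **Sliding it in:** I gripped it across its width, dragged it flat along the bench into the mouth, let go, and pushed it in with both open fingers. It stopped against the back rail: force rose to 36 N with no further movement.
- **The bolt:** I pushed the red knob from its left side. It slid at about 2 N, then stopped hard at 32 N, within about 1 mm of where I expected full travel.

**Last checks:**
- **Stone:** the final pictures show it flush with the back rail, with the rod across its front.
- **Rod tip:** it is within about 1 px of where it should be when fully shot.
- **Knob (slight disagreement):** it appeared about 2 px short of its predicted place, roughly 3 mm more than its starting offset explains. I trusted the hard stop and the rod tip, and took this as reading error.
- **Other things on the bench:** the other two stones and the bystanders in the pictures looked unmoved. I judged that by eye and did not re-measure it.

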